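Nest the stainless dishes and hold the cam lift at its top

ROBOT

A 7-joint arm with a two-finger parallel gripper is mounted at the origin on a cart in front of the work surface, level with it; the furniture and walls round the work are solid. World frame = base frame: x ahead of the robot, y to its left, z up, the work surface at z = 0. Lengths are in mm, angles in rad, forces in N, time in s.
With the tool pointing down it reaches from about 425 to 875 mm from the base axis. Payload 8.4 kg.
Tool frame: the origin (TCP) lies between the finger pads; the fingertips stand 11 mm ahead of it and the grasp point (between the pads) lies 8 mm behind it (bot.finger_overhang is the distance from the TCP to the fingertips, in mm); z points along the fingers, y is the line along which they close (so a half turn about z gives the same grasp; the last joint's range is limited). The gripper opens to 87 mm and grips with 3 to 60 N. Pads are 19 mm wide; open, the fingers measure 117 mm over their backs; the gripper's body (75 mm by 190 mm) begins 51 mm behind the grasp point.
Start: joints at [1.138, 0.333, 0.04, 1.465, -0.013, 1.343, -0.059], TCP at [212.94, -614.101, 233.546] pointing down, gripper open.
Joint ranges: [-2.58, 2.58], [-0.38, 2.09], [-1.3, 1.39], [0.25, 2.4], [-1.5, 4.64], [0.08, 2.09], [-2.65, 2.65]. Speed limits (rad/s): [2.22, 2.22, 2.79, 2.79, 3.14, 3.14, 3.14].

INTERFACE

Orientations are given as a unit quaternion [w, x, y, z].
In Python, from plant import bot gives the robot as it stands.
- The arm moves only by the tool arm_command, never from a script. Its argument "targets" is a list that holds one entry, the list of rows, each a list of 7 numbers: the turn, a rotation vector about the world's x, y, z in rad, then the shift along the world's x, y, z in mm, then the closure in counts, from 0 (fully open) to 255 (shut). In form: [[[ax, ay, az, x, y, z, grip], ...]]. A call has 1 to 8 rows; each row is the pose to reach, as a shift and turn from the pose commanded when the call began; what a row does not reach only later rows make up. A row lasts 1/8 s, in which the tool goes at most 62.5 mm and 10.7 degrees, less where a joint would pass 70% of its speed; a pose out of reach is approached as far as the arm can. A call with a gripper value outside its range is refused whole. The fingers move at their own pace and stop on an object; the grip force is fixed at half the most. Time passes only in rows, so rows that repeat a pose let the fingers close. It gives the time, the measured TCP pose, the force, the opening and the grip force at its end, in the units of the state.
- bot.read_state(): the state, without advancing time (a new reading comes with each control period).
- bot.read_camera(name): name is "scene" or "top" or "wrist"; returns a dict with "image" (420x560x3 uint8, blue, green, red), "vertical_fov" (degrees; the focal length in pixels is half the picture's height over the tangent of half this angle, whatever the lens; pixels are square), "cx", "cy" (the principal point, pixels), "R" (3x3) and "t" (3): a world point X has camera coordinates R X + t. Camera axes: x right, y down, z forward; pixel columns grow to the right and rows downward; lengths in mm; the calibration is good to about 2 mm. A picture is of the moment at which its call begins. There is no depth.
- bot.sign_off(): hands the job in; it is judged then, once.
Trained networks look in the newest picture that a camera, given by its name, has taken for a name from the list of things; names that differ only in an ending like _2 or _b are one class to them, and where a whole thing is asked for, a point or a joint stands for the part that bears it (a point fixed in the world has none). Each returns a list of dicts, best first, with "score" (0 to 1); they miss things now and then, are a little off and sometimes report something else, mostly with a low value. They report only what shows in the picture. A call takes as long as a camera call. They do not tell look-alikes from the thing itself.
- bot.outline_of(thing, camera): "region" (420x560 bool, what is visible of it) and "at" ([column, row] as shares, 0 to 1, of the picture: columns of its width, rows of its height, amid what is visible of it).
- bot.place_of(thing, camera): "at" ([column, row] as shares, 0 to 1, of the picture: columns of its width, rows of its height: a listed point, or the origin of a listed thing).
The state is a dict: "time": time; "joints": joint angles; "qd": joint speeds; "effort": joint torques, N m; "tool_pos": TCP position; "ee_rot": TCP orientation; "wrist_force": force on the tool from outside, world axes, zero at the start; "wrist_torque": the same for the moment, N m; "grip_width": finger opening in mm; "gripper_force": force on a finger pad.
Only numpy, scipy, OpenCV 4.12 (cv2) and the standard library are available. Lean on these libraries where they do the work, as an engineer would, in place of code of your own. Each camera call takes 0.05 s, during which the arm holds its last target. There are 200 camera calls.

TASK

Nest the two loose stainless dishes into the one already standing on the lift station, so that all three make one upright, centred stack; set them in rather than drop them. Then take the red grip of the station's cam lever and swing it up to the highest point of the cam, which is where the lever stands straight up, and finish while still holding it there, with the stack lifted clear of its seat ready for the transfer fork (the lever springs back if let go). Leave the fork, bottle, marker and gold package where they are.

Things in the scene. Friction and masses are not known exactly. Their poses are not given: they have to be found in the camera images.
- station: lift station fixed to the bench: aluminium base 130 x 110 x 8 mm, two cheeks, on top a steel seat whose upper face is 88 mm above the bench. Origin: on the bench straight below the seat's centre; z up; its -x, where the resting lever points, faces the robot's left; its +y, where the red grip sticks out, faces away from the robot. Lever's hinge line: along y through x = 0, 34 mm up
- seat: the steel seat plate (fixed), 96 x 78 x 8 mm, with a 29 mm hole for the lift pedestal and round it a locating lip 3 mm high, 38 mm inside, in which the foot of the lowest dish stands. Origin: centre of the plate's underside, 80 mm above the bench
- seat_center (a point): centre of the seat's upper face, 88 mm above the bench, where the lowest dish's foot stands at the start
- cam_shaft (a point): point on the lever's hinge line (along the station's y), 34 mm above the bench and level with the middle of the grip: the grip's middle moves on a circle of 115 mm radius round this point
- lever_grip (a point): middle of the lever's red grip: round bar 14 mm thick, 66 mm long, along the station's y axis, turning freely on its spindle, its middle 87.5 mm to the +y side of the seat's centre; 42 mm above the bench at rest, 149 mm with the lever upright. A gripper pointing down can pinch it across and keep pointing down as it swings
- cam_lever (a joint): lever angle, rad: 0 = resting on its stop, pointing along the station's -x, 0.07 rad above level; grows as the grip rises and goes over to the station's +x; 1.5 = straight up = the cam's highest point; past that the lift falls again, stop at 2.1. A spring pulls it back to 0: about 3 N to hold at the grip near rest, 4 N upright
- lift_pedestal (a joint): rise of the brass pedestal (25 mm across) that the cam pushes up through the seat, m: 0 at rest (its top 1.5 mm below the seat's face), 0.015 at the highest point, = 0.016 * (cos(lever - 1.5) - cos(1.5))
- dish_seated: loose stainless dish, one of three alike, 80 g, 34 mm high: foot 35 mm across, 8 mm high; cone; rim band 64 mm across (top 6 mm, wall 2.5 mm). Inner floor 11 mm above the underside. Nested, it rests on the lower one's floor, 11 mm higher, 1.5 mm play all round, 5 mm between rim bands. Origin: centre of underside, z up. Starts on the station's seat, stays lowest
- dish_right: loose stainless dish, one of three alike, 80 g, 34 mm high: foot 35 mm across, 8 mm high; cone; rim band 64 mm across (top 6 mm, wall 2.5 mm). Inner floor 11 mm above the underside. Nested, it rests on the lower one's floor, 11 mm higher, 1.5 mm play all round, 5 mm between rim bands. Origin: centre of underside, z up. On the bench, far right of the station
- dish_left: loose stainless dish, one of three alike, 80 g, 34 mm high: foot 35 mm across, 8 mm high; cone; rim band 64 mm across (top 6 mm, wall 2.5 mm). Inner floor 11 mm above the underside. Nested, it rests on the lower one's floor, 11 mm higher, 1.5 mm play all round, 5 mm between rim bands. Origin: centre of underside, z up. On the bench between station and dish_right
- transfer_fork: bystander: steel two-tined fork with black handle, 180 x 54 x 16 mm, lying at the right beside the loose dishes; origin near its middle, on the bench
- ipa_bottle: bystander: white plastic bottle, 48 mm across, 125 mm high, behind the station; origin at the centre of its underside
- marker: bystander: white and black marker pen, 134 x 14 mm, lying near the bench's front edge, on the robot's side of the loose dishes; origin under its middle
- package_01: bystander: gilded metal package 29 x 48 x 16 mm on the bench at the right; origin at the centre of its underside
Things that resemble listed ones, but are neither listed nor needed, are in the scene too. What is shaped like the dish_right but purple is not meant. Leave any green look-alike of the dish_left alone.

How it is judged (in metres and radians):
On the way, in this order (a step that is already met when the one before it is completed fails the run):
1. one loose dish is nested in the seated dish and let go (((horizontal distance between dish_right and dish_seated below 0.005 m and z of dish_right in the frame of dish_seated between 0.009 and 0.0135 m and angle between dish_right's own z axis and vertical below 0.1 rad and contact force between the fingers and dish_right below 0.1 N) or (horizontal distance between dish_left and dish_seated below 0.005 m and z of dish_left in the frame of dish_seated between 0.009 and 0.0135 m and angle between dish_left's own z axis and vertical below 0.1 rad and contact force between the fingers and dish_left below 0.1 N))), for 0.2 s.
2. all three dishes are nested in one stack on the seat and let go, the lever still down (((horizontal distance between dish_right and dish_seated below 0.005 m and z of dish_right in the frame of dish_seated between 0.009 and 0.0135 m and angle between each of dish_right, dish_left's own z axis and vertical below 0.1 rad and horizontal distance between dish_left and dish_right below 0.005 m and z of dish_left in the frame of dish_right between 0.009 and 0.0135 m) or (horizontal distance between dish_left and dish_seated below 0.005 m and z of dish_left in the frame of dish_seated between 0.009 and 0.0135 m and angle between each of dish_left, dish_right's own z axis and vertical below 0.1 rad and horizontal distance between dish_right and dish_left below 0.005 m and z of dish_right in the frame of dish_left between 0.009 and 0.0135 m)) and value of joint cam_lever below 0.3 rad and contact force between the fingers and dish_seated below 0.1 N and contact force between the fingers and dish_right below 0.1 N and contact force between the fingers and dish_left below 0.1 N and linear speed of each of dish_seated, dish_right, dish_left below 0.03 m/s), for 0.2 s.
3. the lever is held at the cam's highest point, the stack lifted clear of the seat (((horizontal distance between dish_right and dish_seated below 0.005 m and z of dish_right in the frame of dish_seated between 0.009 and 0.0135 m and angle between each of dish_right, dish_left's own z axis and vertical below 0.1 rad and horizontal distance between dish_left and dish_right below 0.005 m and z of dish_left in the frame of dish_right between 0.009 and 0.0135 m) or (horizontal distance between dish_left and dish_seated below 0.005 m and z of dish_left in the frame of dish_seated between 0.009 and 0.0135 m and angle between each of dish_left, dish_right's own z axis and vertical below 0.1 rad and horizontal distance between dish_right and dish_left below 0.005 m and z of dish_right in the frame of dish_left between 0.009 and 0.0135 m)) and value of joint cam_lever between 1.36 and 1.64 rad and z of dish_seated in the frame of station above 0.0988 m and horizontal distance between dish_seated and seat_center below 0.006 m and angle between dish_seated's own z axis and vertical below 0.1 rad and contact force between dish_seated and seat below 0.1 N and contact force between the fingers and cam_lever above 0.5 N), for 0.3 s.
At the end, for the whole second after the job is handed in: Fingers hold the lever still within 0.14 rad of upright (over 0.5 N); the dishes, at rest, upright (0.1 rad), stand on the pedestal alone, 10.8 mm above the seat, within 6 mm of its centre, each within 5 mm of the centre of the one below and 9 to 13.5 mm above it, untouched by fingers (all of step 3 and contact force between the fingers and dish_seated below 0.1 N and contact force between the fingers and dish_right below 0.1 N and contact force between the fingers and dish_left below 0.1 N and linear speed of each of dish_seated, dish_right, dish_left below 0.03 m/s and velocity of joint cam_lever between -0.1 and 0.1 rad/s); the arm keeps its last pose, push and grip.
It fails at once if a dish is tipped over by more than 0.6 rad (angle between any of dish_seated, dish_right, dish_left's own z axis and vertical above 0.6 rad).
It fails at once if a dish falls freely (moves faster than 0.5 m/s out of the fingers) ((linear speed of dish_seated above 0.5 m/s and contact force between the fingers and dish_seated below 0.05 N) or (linear speed of dish_right above 0.5 m/s and contact force between the fingers and dish_right below 0.05 N) or (linear speed of dish_left above 0.5 m/s and contact force between the fingers and dish_left below 0.05 N)).
It fails at once if the fork, bottle, marker or package is moved by more than 20 mm (distance of any of transfer_fork, ipa_bottle, marker, package_01 from where it was at the start of the episode above 0.02 m).
It also fails if it takes over 67 s, if anything falls off the work surface, if the arm or the gripper's body presses on something with over 40 N, if the wrist force passes 120 N, or if a joint passes its speed limit or range.

## Working session

There is one attempt and no reset: what is moved stays moved. The work goes in short steps, Python scripts to look and compute and a tool call to move; the robot and the scene stay as the last step left them, time stands still between calls to the robot, and variables do not carry over. Pictures are saved under pics/ and viewed, at most 14 in all, crops included, and the job is handed in when it is done.

Besides the shell and the picture viewer there is one more tool, called after "Emit:" by a JSON object that holds its "api" and its "payload", one argument or row to a line. arm_command: Moves the arm, as the interface text tells. Its arguments: {"type":"object","properties":{"targets":{"type":"array"}},"required":["targets"]}

```bash
mkdir -p pics; cat > h.py <<'E'
import numpy as np, cv2
from plant import bot
def cam(n):
    c=bot.read_camera(n); c['f']=210/np.tan(np.radians(c['vertical_fov'])/2); c['R']=np.array(c['R']);c['t']=np.array(c['t']); return c
def ray(c,u,v,z):
    d=c['R'].T@np.array([(u-c['cx'])/c['f'],(v-c['cy'])/c['f'],1]); o=-c['R'].T@c['t']
    return o+d*(z-o[2])/d[2]
def proj(c,X):
    p=c['R']@np.array(X)+c['t']; return p[:2]/p[2]*c['f']+[c['cx'],c['cy']]
E
python3 - <<'E'
from h import *
s=bot.read_state(); print(s['time'],s['tool_pos'],s['ee_rot'],s['grip_width'],bot.finger_overhang)
Z={'seat_center':88,'lever_grip':42,'dish_seated':88,'dish_right':0,'dish_left':0,'station':0,'ipa_bottle':0,'transfer_fork':0,'package_01':0,'marker':0}
im=[]
for n in('top','scene'):
    c=cam(n); im.append(c['image']); print(n,-c['R'].T@c['t'],c['f'])
    for k,z in Z.items():
        for d in bot.place_of(k,n)[:4]:
            u,v=d['at'][0]*560,d['at'][1]*420
            print(k,round(d['score'],2),round(u),round(v),ray(c,u,v,z).round())
cv2.imwrite('pics/a.png',im[0]);cv2.imwrite('pics/b.png',im[1])
E
```

```text
0.0 [ 212.80301421 -613.67450578  232.63150715] [-8.20649896e-04  9.86102660e-01  1.66134976e-01 -2.01736389e-04] 87.15662811480762 11.0
top [ 328.04604756 -301.14662337 1528.24467614] 534.4060347507958
seat_center 0.89 222 213 [ 553. -149.   88.]
lever_grip 0.48 175 202 [594. -10.  42.]
dish_seated 0.77 223 213 [ 555. -152.   88.]
dish_seated 0.59 221 217 [ 544. -145.   88.]
dish_right 0.92 324 234 [ 507. -434.    0.]
dish_right 0.77 360 282 [ 369. -533.    0.]
dish_right 0.73 397 249 [ 463. -641.    0.]
dish_left 0.93 275 168 [ 702. -293.    0.]
dish_left 0.72 339 192 [ 631. -479.    0.]
dish_left 0.65 284 207 [ 586. -318.    0.]
station 0.57 336 194 [ 624. -471.    0.]
ipa_bottle 0.68 238 137 [ 796. -184.   -0.]
ipa_bottle 0.59 173 202 [601.   4.   0.]
ipa_bottle 0.27 223 209 [ 578. -143.    0.]
transfer_fork 0.68 335 192 [ 630. -468.    0.]
package_01 0.73 359 253 [ 453. -531.    0.]
marker 0.72 312 260 [ 432. -400.    0.]
marker 0.62 288 205 [ 591. -331.    0.]
scene [ 240.48996716 -836.44687079  863.66537746] 389.55346104444317
seat_center 0.97 241 174 [ 545. -158.   88.]
lever_grip 0.56 237 149 [602. -19.  42.]
dish_seated 0.71 242 166 [ 560. -136.   88.]
dish_right 0.88 283 275 [ 503. -441.    0.]
dish_right 0.69 314 349 [ 463. -634.    0.]
dish_right 0.63 256 333 [ 373. -536.    0.]
dish_left 0.57 315 201 [ 710. -288.    0.]
station 0.65 243 194 [ 546. -155.    0.]
ipa_bottle 0.71 314 170 [ 777. -186.    0.]
ipa_bottle 0.25 241 167 [593. -60.   0.]
transfer_fork 0.7 241 171 [586. -72.   0.]
transfer_fork 0.66 335 263 [ 635. -483.    0.]
package_01 0.67 283 317 [ 445. -537.    0.]
marker 0.81 245 284 [ 412. -414.   -0.]
```

View pics/a.png

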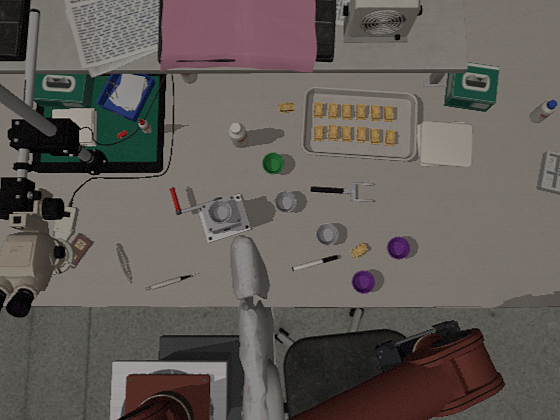

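View pics/b.png

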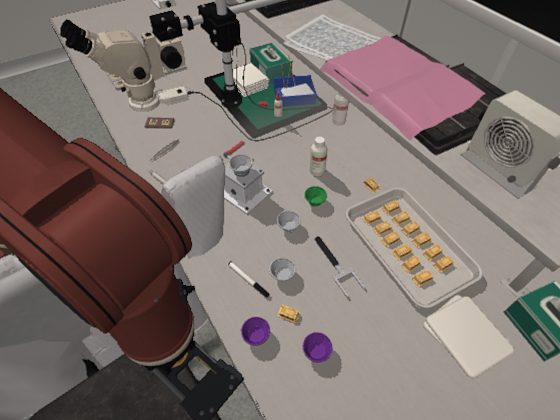

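The top view shows the station at (222,211), the loose steel dishes at (287,202) and (328,234), and the look-alikes, green at (273,163) and purple at (363,282) and (398,248). The lever's grip is near (174,200). An unidentified grey limb ends at (243,245) beside the station, so I'll look at that more closely.

```bash
python3 - <<'E'
from h import *
a=cv2.imread('pics/a.png')[150:420,130:500];b=cv2.imread('pics/b.png')[90:400,0:350]
cv2.imwrite('pics/c.png',np.hstack([cv2.resize(a,(420,306)),cv2.resize(b,(346,306))]))
c=cam('top');e=cam('scene')
for p in[(0,0,0),(0,0,300),(213,-614,233),(213,-614,400)]: print(proj(c,p),proj(e,p))
# dish rim fit via outline
for n,cc in(('top',c),('scene',e)):
  for k in('dish_left','dish_seated','lever_grip'):
    for d in bot.outline_of(k,n)[:5]:
        r=d['region'];ys,xs=np.nonzero(r);print(n,k,round(d['score'],2),xs.min(),xs.max(),ys.min(),ys.max(),r.sum())
E
```

```text
[167.61538421 418.33471561] [ 33.99308248 237.66752647]
[139.54673063 449.25757267] [-37.6517304  155.40221946]
[411.06508656 346.72188544] [185.70147807 373.01754305]
[431.18457272 354.25850613] [160.46687315 333.20776021]
top dish_left 0.83 262 282 153 173 344
top dish_left 0.73 274 295 191 212 375
top dish_left 0.44 311 368 182 200 326
top dish_seated 0.88 208 230 200 223 441
top dish_seated 0.44 350 366 243 258 162
top dish_seated 0.3 315 337 223 245 394
top lever_grip 0.61 170 198 187 213 143
top lever_grip 0.34 228 248 122 147 397
scene dish_left 0.7 276 300 211 232 396
scene dish_left 0.56 304 326 186 207 379
scene dish_seated 0.88 228 251 154 175 406
scene lever_grip 0.37 315 362 237 295 450
```

View pics/c.png

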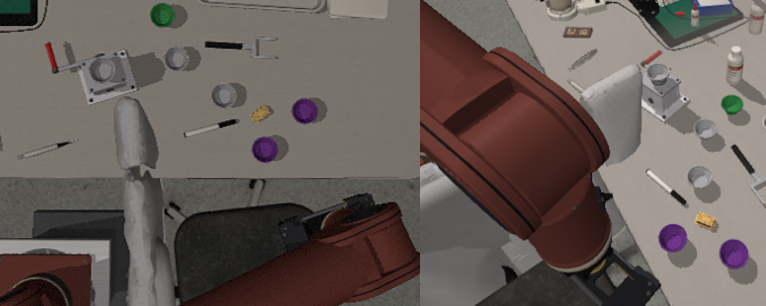

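```bash
python3 - <<'E'
from h import *
c=cam('top');e=cam('scene')
for n,px in(('tip',(240,238)),('left',(233,262)),('right',(267,290)),('elbowR',(258,300))):
  for z in(0,100,200,300,400,500,600): 
    X=ray(c,*px,z);print(n,z,X.round(),proj(e,X).round())
b=bot.read_state();print(b['wrist_force'])
w=cam('wrist');cv2.imwrite('pics/w0.png',w['image']);print(w['f'],-w['R'].T@w['t'],w['R'])
big=cv2.resize(e['image'][130:290,90:290],None,fx=4,fy=3.75);cv2.imwrite('pics/d.png',big[:600,:800])
E
```

```text
tip 0 [ 495. -192.    0.] [233. 209.]
tip 100 [ 484. -199.  100.] [227. 189.]
tip 200 [ 473. -206.  200.] [220. 165.]
tip 300 [ 462. -214.  300.] [212. 136.]
tip 400 [ 451. -221.  400.] [202. 101.]
tip 500 [ 440. -228.  500.] [189.  56.]
tip 600 [ 429. -235.  600.] [173.  -2.]
left 0 [ 426. -173.    0.] [208. 215.]
left 100 [ 420. -181.  100.] [202. 194.]
left 200 [ 413. -190.  200.] [194. 170.]
left 300 [ 407. -198.  300.] [185. 141.]
left 400 [ 400. -207.  400.] [175. 105.]
left 500 [ 394. -215.  500.] [161.  60.]
left 600 [ 388. -223.  600.] [143.   1.]
right 0 [ 347. -270.    0.] [197. 253.]
right 100 [ 346. -272.  100.] [190. 232.]
right 200 [ 345. -274.  200.] [182. 206.]
right 300 [ 343. -276.  300.] [172. 175.]
right 400 [ 342. -278.  400.] [160. 137.]
right 500 [ 341. -280.  500.] [144.  89.]
right 600 [ 340. -282.  600.] [124.  27.]
elbowR 0 [ 319. -245.    0.] [183. 251.]
elbowR 100 [ 320. -249.  100.] [176. 229.]
elbowR 200 [ 320. -252.  200.] [167. 204.]
elbowR 300 [ 321. -256.  300.] [157. 173.]
elbowR 400 [ 321. -260.  400.] [145. 135.]
elbowR 500 [ 322. -263.  500.] [129.  87.]
elbowR 600 [ 323. -267.  600.] [108.  25.]
[ 0.04371742  0.8197941  -0.9198642 ]
317.8612558274226 [ 283.90483207 -590.29712214  384.90415027] [[ 3.27983022e-01 -9.44683617e-01  2.23850343e-05]
 [-9.09219530e-01 -3.15663877e-01  2.71433535e-01]
 [-2.56411747e-01 -8.90459439e-02 -9.62457186e-01]]
```

View pics/d.png

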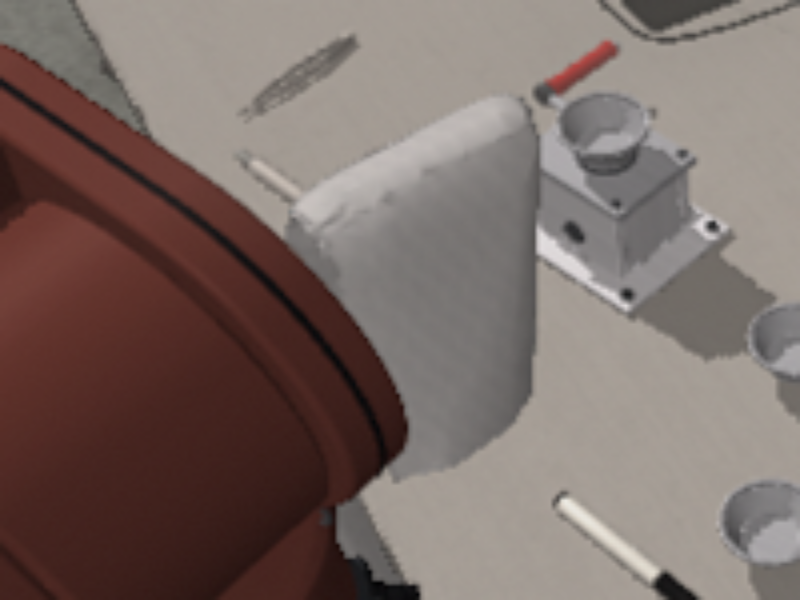

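The grey thing is a solid padded panel over the bench front, at about x 320–480, y -275 to -190, z up to ~250. The forearm must stay high there. I'll move over dish_right first.

Emit:
{"api": "arm_command", "payload": {
  "targets": [
    [[0, 0, 0, 50, 30, 0, 0], [0, 0, 0, 100, 60, 0, 0], [0, 0, 0, 150, 90, 0, 0], [0, 0, 0, 200, 120, 0, 0], [0, 0, 0, 250, 150, -20, 0], [0, 0, 0, 292, 174, -40, 0], [0, 0, 0, 292, 174, -40, 0], [0, 0, 0, 292, 174, -40, 0]]
  ]
}}

```text
time: 2.65
tool_pos: [504.5, -440.6, 193.5]
ee_rot: [0.0, 0.986, 0.166, -0.0]
wrist_force: [0.2, -1.0, -0.1]
grip_width: 86.8
gripper_force: 0.0
```

```bash
python3 - <<'E'
from h import *
s=bot.read_state(); print(s['time'],s['tool_pos'],s['ee_rot'],s['effort'],s['wrist_force'])
w=cam('wrist');c=cam('top')
print(-w['R'].T@w['t'])
for p in((505,-438,34),(590,-326,34),s['tool_pos']): print(proj(w,p))
for k in('dish_right','dish_left','transfer_fork'):
  for d in bot.outline_of(k,'wrist')[:4]:
    r=d['region'];ys,xs=np.nonzero(r);print(k,round(d['score'],2),xs.min(),xs.max(),ys.min(),ys.max(),r.sum())
cv2.imwrite('pics/e.png',np.hstack([cv2.resize(w['image'],(400,300)),cv2.resize(c['image'],(400,300))]))
E
```

```text
2.65 [ 504.46489916 -440.62036617  193.52146293] [ 1.09712269e-04  9.86125236e-01  1.66002638e-01 -3.62222720e-04] [-2.61363745e+00 -6.85828114e+01 -2.68971026e+00 -3.92949235e+01
 -3.32979513e-01 -5.34380483e-02 -4.10751882e-02] [ 0.18323823 -1.0017156  -0.10449335]
[ 575.54063555 -416.77048499  344.83463147]
[272.88417439 195.69578098]
[186.29174242  69.58909174]
[274.47405982 268.68678997]
dish_right 0.8 290 345 305 335 1342
dish_right 0.75 241 304 167 228 3113
dish_right 0.72 407 434 262 275 310
dish_left 0.74 148 220 23 100 4353
transfer_fork 0.74 275 451 43 147 3390
```

View pics/e.png

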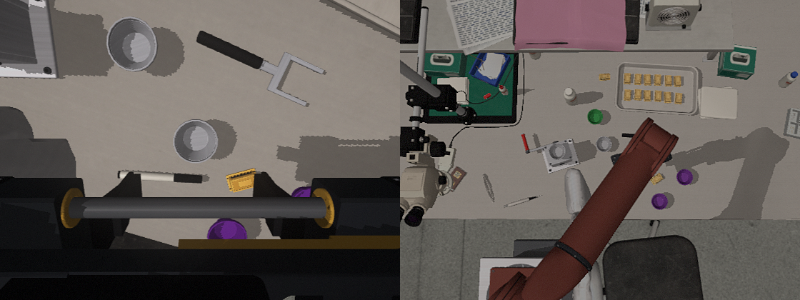

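Wrist view (560x420 pixels): dish_right at (273,197), dish_left at (184,61), and the fork to the right of both. The top view confirms the grey panel didn't move, and the arm passes above it.

```bash
cat >> h.py <<'E'
def dish(c,n,guess,z,name='dish_right'):
    best=None
    g=proj(c,[*guess,z])
    for nm in('dish_right','dish_left','dish_seated'):
        for d in bot.outline_of(nm,n):
            cs,_=cv2.findContours(d['region'].astype(np.uint8),cv2.RETR_EXTERNAL,cv2.CHAIN_APPROX_NONE)
            k=max(cs,key=cv2.contourArea)[:,0,:]
            P=np.array([ray(c,u,v,z)[:2] for u,v in k])
            A=np.c_[2*P,np.ones(len(P))]; x=np.linalg.lstsq(A,(P**2).sum(1),rcond=None)[0]
            r=np.sqrt(x[2]+x[0]**2+x[1]**2); e=np.abs(np.hypot(*(P-x[:2]).T)-r)
            if np.hypot(*(x[:2]-guess))<40: print(nm,round(d['score'],2),'c',x[:2].round(1),'r',r.round(1),'res',e.mean().round(1),e.max().round(1))
E
python3 - <<'E'
from h import *
w=cam('wrist')
dish(w,'wrist',(505,-438),34);dish(w,'wrist',(590,-326),34)
for n in('top','scene'):
  c=cam(n);print(n);dish(c,n,(505,-438),34);dish(c,n,(590,-326),34);dish(c,n,(550,-150),122)
E
```

```text
dish_right 0.72 c [ 502.2 -438.7] r 31.6 res 0.4 1.3
dish_left 0.56 c [ 594.8 -322.7] r 31.3 res 0.3 1.4
top
dish_left 0.64 c [ 596.5 -320. ] r 31.5 res 0.8 2.1
dish_seated 0.88 c [ 553.1 -143.9] r 30.7 res 0.7 1.6
scene
dish_right 0.56 c [ 499.5 -442.6] r 30.0 res 1.3 3.5
dish_left 0.56 c [ 591.7 -324.7] r 20.0 res 6.7 13.2
dish_seated 0.92 c [ 546.9 -156. ] r 34.9 res 3.2 6.3
```

Emit:
{"api": "arm_command", "payload": {
  "targets": [
    [[0, 0, 0, -3, 1.5, -40, 0], [0, 0, 0, -3, 1.5, -80, 0], [0, 0, 0, -3, 1.5, -90, 0], [0, 0, 0, -3, 1.5, -90, 0]]
  ]
}}

```text
time: 4.75
tool_pos: [502.0, -438.6, 103.8]
ee_rot: [-0.0, 0.986, 0.166, -0.0]
wrist_force: [0.9, -0.7, 0.4]
grip_width: 86.8
gripper_force: 0.0
```

```bash
python3 - <<'E'
from h import *
s=bot.read_state(); print(s['time'],s['tool_pos'])
w=cam('wrist')
dish(w,'wrist',(502,-438.5),34);dish(w,'wrist',(594,-322),34)
cv2.imwrite('pics/f.png',w['image'])
E
```

```text
4.75 [ 502.04427392 -438.62644822  103.81973792]
dish_right 0.68 c [ 502.6 -438.7] r 31.3 res 0.3 0.9
dish_left 0.76 c [ 591.9 -324. ] r 30.0 res 2.4 7.3
```

View pics/f.png

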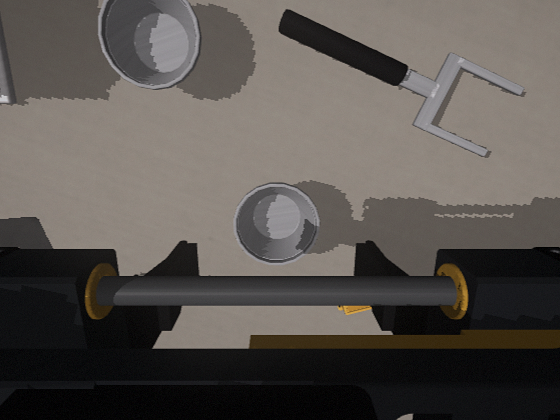

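The dish sits centred between the fingers, at (277,222). Descending so the fingertips end 7 mm below the rim top.

Emit:
{"api": "arm_command", "payload": {
  "targets": [
    [[0, 0, 0, 0.5, 0, -35, 0], [0, 0, 0, 0.5, 0, -66, 0], [0, 0, 0, 0.5, 0, -66, 0], [0, 0, 0, 0.5, 0, -66, 90], [0, 0, 0, 0.5, 0, -66, 255], [0, 0, 0, 0.5, 0, -66, 255], [0, 0, 0, 0.5, 0, -66, 255]]
  ]
}}

```text
time: 5.98
tool_pos: [502.9, -439.0, 38.7]
ee_rot: [0.001, 0.986, 0.166, 0.001]
wrist_force: [-0.4, 0.9, 7.0]
grip_width: 62.6
gripper_force: 30.0
```

Emit:
{"api": "arm_command", "payload": {
  "targets": [
    [[0, 0, 0, 0, 0, 10, 255], [0, 0, 0, 0, 0, 40, 255], [0, 0, 0, 0, 0, 90, 255], [0, 0, 0, 0, 0, 140, 255], [0, 0, 0, 0, 0, 150, 255]]
  ]
}}

```text
time: 6.6
tool_pos: [503.9, -439.7, 192.5]
ee_rot: [0.002, 0.986, 0.166, 0.002]
wrist_force: [-0.1, 0.0, -1.2]
grip_width: 62.8
gripper_force: 30.0
```

```bash
python3 - <<'E'
from h import *
s=bot.read_state(); print(s['time'],s['tool_pos'],s['grip_width'],s['gripper_force'],s['wrist_force'])
w=cam('wrist');z=s['tool_pos'][2]-11+7
dish(w,'wrist',s['tool_pos'][:2],z)
dish(w,'wrist',(594,-322),34);dish(w,'wrist',(553,-146),122)
c=cam('scene');g=proj(c,[*s['tool_pos'][:2],z]);x,y=g.astype(int);print(g)
cr=c['image'][y-50:y+50,x-65:x+65]
cv2.imwrite('pics/g.png',np.hstack([cv2.resize(w['image'],(400,300)),cv2.resize(cr,(390,300))]))
E
```

```text
6.6 [ 503.86517035 -439.70016551  192.45065249] 62.76737578282015 29.99973544618115 [-0.06532215  0.04557213 -1.19316514]
dish_right 0.81 c [ 512.4 -437.2] r 26.0 res 4.1 11.5
dish_left 0.76 c [ 595.1 -322.6] r 31.6 res 0.3 0.9
[283.76085565 230.50899784]
```

View pics/g.png

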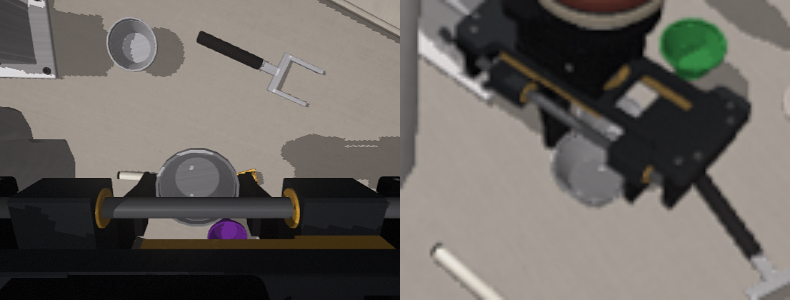

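dish_right is held and looks upright between the fingers. Next I'll hover short of the station to measure the seated dish from nearby.

Emit:
{"api": "arm_command", "payload": {
  "targets": [
    [[0, 0, 0, 14, 40, 0, 255], [0, 0, 0, 30, 90, 5, 255], [0, 0, 0, 45, 140, 10, 255], [0, 0, 0, 50, 170, 10, 255], [0, 0, 0, 50, 170, 10, 255], [0, 0, 0, 50, 170, 10, 255]]
  ]
}}

```text
time: 7.9
tool_pos: [552.1, -269.6, 197.4]
ee_rot: [0.0, 0.986, 0.166, -0.0]
wrist_force: [-0.2, -0.2, -0.6]
grip_width: 62.6
gripper_force: 30.0
```

```bash
cat >> h.py <<'E'
from scipy.optimize import least_squares
def held(c,n,s,dz=-4,half=1):
    "offset of held dish from TCP in tool x,y, from far arc of its outer rim, r fixed 32"
    z=s['tool_pos'][2]+dz; T=np.array(s['tool_pos'][:2])
    q=s['ee_rot'];a=2*np.arctan2(q[2],q[1]);ex=np.array([np.cos(a),np.sin(a)]);ey=np.array([ex[1],-ex[0]])
    for nm in('dish_right','dish_left','dish_seated'):
        for d in bot.outline_of(nm,n):
            cs,_=cv2.findContours(d['region'].astype(np.uint8),cv2.RETR_EXTERNAL,cv2.CHAIN_APPROX_NONE)
            k=max(cs,key=cv2.contourArea)[:,0,:]
            P=np.array([ray(c,u,v,z)[:2] for u,v in k])-T; P=np.c_[P@ex,P@ey]
            if np.hypot(*P.mean(0))>30: continue
            P=P[P[:,0]>15]
            if len(P)<15: continue
            f=lambda x:np.hypot(P[:,0]-x[0],P[:,1]-x[1])-32
            g=least_squares(f,[0,0],loss='soft_l1');print('held',nm,g.x.round(1),'res',np.abs(g.fun).mean().round(2), 'world',(g.x[0]*ex+g.x[1]*ey).round(1))
E
python3 - <<'E'
from h import *
s=bot.read_state(); print(s['time'],s['tool_pos'],s['wrist_force'])
w=cam('wrist');held(w,'wrist',s);dish(w,'wrist',(553,-146),122)
dish(w,'wrist',(594,-322),34)
for k in('seat_center',):
  for d in bot.place_of(k,'wrist'): print(k,d['score'],ray(w,d['at'][0]*560,d['at'][1]*420,88))
for d in bot.place_of('lever_grip','wrist'): print(d['score'],ray(w,d['at'][0]*560,d['at'][1]*420,42))
cv2.imwrite('pics/i.png',w['image'])
E
```

```text
7.9 [ 552.0708054  -269.59821033  197.4244301 ] [-0.20784551 -0.23814489 -0.61056289]
held dish_right [0.1 0.5] res 0.25 world [ 0.3 -0.5]
dish_seated 0.89 c [ 552.9 -147.2] r 31.7 res 0.4 1.2
dish_left 0.7 c [ 595.3 -321.7] r 31.5 res 0.3 0.9
0.9 [601.39624447  -8.98842224  42.        ]
```

View pics/i.png

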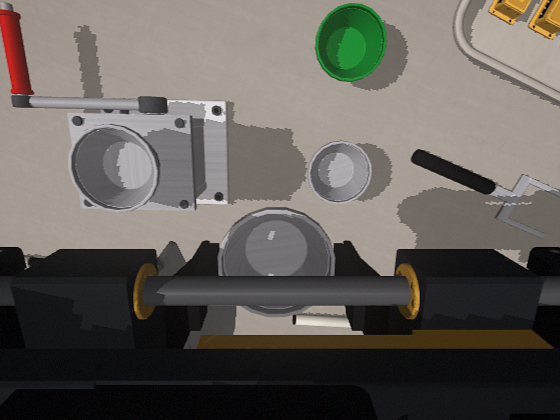

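The wrist view shows the seated dish at (114,167), the held dish centred at (277,260) with almost no offset, and the red grip at (14,55). The numbers agree with the geometry, so I'll move over the station.

Emit:
{"api": "arm_command", "payload": {
  "targets": [
    [[0, 0, 0, 0.3, 40, 0, 255], [0, 0, 0, 0.3, 85, 0, 255], [0, 0, 0, 0.3, 115, 0, 255], [0, 0, 0, 0.5, 122, 0, 255], [0, 0, 0, 0.5, 122, -15, 255], [0, 0, 0, 0.5, 122, -23, 255], [0, 0, 0, 0.5, 122, -23, 255], [0, 0, 0, 0.5, 122, -23, 255]]
  ]
}}

```text
time: 9.5
tool_pos: [552.9, -147.3, 174.5]
ee_rot: [-0.0, 0.986, 0.166, -0.0]
wrist_force: [-0.1, 0.1, 0.0]
grip_width: 62.7
gripper_force: 30.0
```

```bash
python3 - <<'E'
from h import *
s=bot.read_state(); print(s['time'],s['tool_pos'],s['wrist_force'])
w=cam('wrist');held(w,'wrist',s)
E
```

```text
9.5 [ 552.92552583 -147.26750032  174.49429027] [-0.14245308  0.14723342  0.00407565]
held dish_right [0.3 0.7] res 0.31 world [ 0.5 -0.5]
```

Emit:
{"api": "arm_command", "payload": {
  "targets": [
    [[0, 0, 0, -0.3, 0.4, -12, 255], [0, 0, 0, -0.3, 0.4, -24, 255], [0, 0, 0, -0.3, 0.4, -32, 255], [0, 0, 0, -0.3, 0.4, -34, 255], [0, 0, 0, -0.3, 0.4, -34, 255]]
  ]
}}

```text
time: 10.32
tool_pos: [552.7, -146.2, 140.5]
ee_rot: [-0.0, 0.986, 0.166, -0.0]
wrist_force: [0.2, -0.0, -0.9]
grip_width: 62.6
gripper_force: 30.0
```

Emit:
{"api": "arm_command", "payload": {
  "targets": [
    [[0, 0, 0, 0, 0, -1.5, 255], [0, 0, 0, 0, 0, -2.5, 255], [0, 0, 0, 0, 0, -2.5, 255], [0, 0, 0, 0, 0, -2.5, 255]]
  ]
}}

```text
time: 10.82
tool_pos: [552.7, -146.2, 138.2]
ee_rot: [-0.0, 0.986, 0.166, 0.0]
wrist_force: [0.4, -0.3, -0.7]
grip_width: 62.7
gripper_force: 30.0
```

Emit:
{"api": "arm_command", "payload": {
  "targets": [
    [[0, 0, 0, 0, 0, -0.7, 255], [0, 0, 0, 0, 0, -1.2, 255], [0, 0, 0, 0, 0, -1.2, 255]]
  ]
}}

```text
time: 11.2
tool_pos: [552.9, -146.1, 137.7]
ee_rot: [0.0, 0.986, 0.166, 0.0]
wrist_force: [-1.9, 0.3, 7.8]
grip_width: 62.8
gripper_force: 30.0
```

Contact came at the expected nested height. Releasing and backing off to check.

Emit:
{"api": "arm_command", "payload": {
  "targets": [
    [[0, 0, 0, 0, 0, 0.7, 255], [0, 0, 0, 0, 0, 0.7, 40], [0, 0, 0, 0, 0, 0.7, 0], [0, 0, 0, 0, 0, 0.7, 0], [0, 0, 0, 0, 0, 15, 0], [0, 0, 0, 0, -20, 50, 0], [0, 0, 0, 0, -70, 60, 0], [0, 0, 0, 0, -120, 60, 0]]
  ]
}}

```text
time: 12.2
tool_pos: [553.6, -267.6, 199.6]
ee_rot: [0.001, 0.986, 0.167, 0.002]
wrist_force: [0.4, 0.0, -1.0]
grip_width: 86.9
gripper_force: 0.0
```

```bash
python3 - <<'E'
from h import *
s=bot.read_state(); print(s['time'],s['tool_pos'],s['wrist_force'],s['grip_width'])
w=cam('wrist');dish(w,'wrist',(553,-147),133);dish(w,'wrist',(595,-322),34)
cv2.imwrite('pics/j.png',w['image'])
E
```

```text
12.2 [ 553.6076064  -267.56536208  199.64541834] [ 0.36079819  0.01259441 -0.96058847] 86.92265107037251
dish_right 0.63 c [ 552.5 -147.2] r 32.0 res 0.4 1.1
dish_seated 0.76 c [ 557.1 -153.1] r 27.8 res 1.1 2.4
dish_left 0.64 c [ 595.2 -321.6] r 31.5 res 0.3 1.0
```

View pics/j.png

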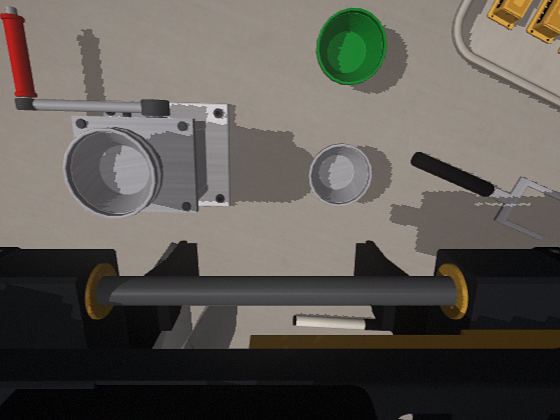

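dish_right is nested at (115,172), centred within 0.5 mm. Now dish_left.

Emit:
{"api": "arm_command", "payload": {
  "targets": [
    [[0, 0, 0, 25, -35, 0, 0], [0, 0, 0, 42.6, -55.5, -30, 0], [0, 0, 0, 42.6, -55.5, -80, 0], [0, 0, 0, 42.6, -55.5, -100, 0], [0, 0, 0, 42.6, -55.5, -100, 0]]
  ]
}}

```text
time: 13.18
tool_pos: [594.8, -320.3, 96.0]
ee_rot: [-0.001, 0.986, 0.167, -0.001]
wrist_force: [0.2, -0.3, 0.7]
grip_width: 87.0
gripper_force: 0.0
```

```bash
python3 - <<'E'
from h import *
s=bot.read_state(); print(s['time'],s['tool_pos'])
w=cam('wrist');dish(w,'wrist',(595,-322),34)
E
```

```text
13.175 [ 594.81468141 -320.27367476   96.04818049]
dish_left 0.76 c [ 595.8 -322.1] r 31.4 res 0.3 1.2
```

Emit:
{"api": "arm_command", "payload": {
  "targets": [
    [[0, 0, 0, 0.5, -0.7, -30, 0], [0, 0, 0, 0.5, -0.7, -58, 0], [0, 0, 0, 0.5, -0.7, -58, 0], [0, 0, 0, 0.5, -0.7, -58, 90], [0, 0, 0, 0.5, -0.7, -58, 255], [0, 0, 0, 0.5, -0.7, -58, 255], [0, 0, 0, 0.5, -0.7, -58, 255]]
  ]
}}

```text
time: 14.25
tool_pos: [596.2, -322.6, 39.8]
ee_rot: [0.0, 0.986, 0.166, 0.0]
wrist_force: [-1.6, 0.3, 5.9]
grip_width: 61.8
gripper_force: 30.0
```

Emit:
{"api": "arm_command", "payload": {
  "targets": [
    [[0, 0, 0, 0, 0, 10, 255], [0, 0, 0, 0, 0, 40, 255], [0, 0, 0, 0, 0, 90, 255], [0, 0, 0, 0, 0, 140, 255], [0, 0, 0, -15, 20, 158, 255], [0, 0, 0, -40, 55, 158, 255], [0, 0, 0, -42, 55, 158, 255], [0, 0, 0, -42, 55, 158, 255]]
  ]
}}

```text
time: 15.25
tool_pos: [553.7, -267.9, 197.3]
ee_rot: [0.0, 0.986, 0.166, 0.0]
wrist_force: [-0.6, -0.4, -1.3]
grip_width: 61.8
gripper_force: 30.0
```

```bash
python3 - <<'E'
from h import *
s=bot.read_state(); print(s['time'],s['tool_pos'],s['wrist_force'],s['grip_width'])
w=cam('wrist');held(w,'wrist',s);dish(w,'wrist',(553,-147),133)
E
```

```text
15.25 [ 553.66004142 -267.9073172   197.32647644] [-0.58121155 -0.39439311 -1.25556242] 61.78179411030068
held dish_left [0.3 0.5] res 0.31 world [ 0.5 -0.4]
dish_right 0.79 c [ 552.7 -147.5] r 31.9 res 0.4 1.4
dish_seated 0.75 c [ 557.1 -153. ] r 27.9 res 1.1 2.3
```

Emit:
{"api": "arm_command", "payload": {
  "targets": [
    [[0, 0, 0, -1, 40, 0, 255], [0, 0, 0, -1.3, 85, 0, 255], [0, 0, 0, -1.3, 115, 0, 255], [0, 0, 0, -1.3, 121, 0, 255], [0, 0, 0, -1.3, 121, -10, 255], [0, 0, 0, -1.3, 121, -14, 255], [0, 0, 0, -1.3, 121, -14, 255], [0, 0, 0, -1.3, 121, -14, 255]]
  ]
}}

```text
time: 16.6
tool_pos: [552.4, -147.0, 182.8]
ee_rot: [-0.0, 0.986, 0.166, -0.0]
wrist_force: [1.0, -0.5, -0.9]
grip_width: 62.2
gripper_force: 30.0
```

```bash
python3 - <<'E'
from h import *
s=bot.read_state(); print(s['time'],s['tool_pos'],s['wrist_force'])
w=cam('wrist');held(w,'wrist',s)
E
```

```text
16.6 [ 552.43700276 -147.02237534  182.82507033] [ 1.0325449  -0.50509216 -0.91543902]
held dish_left [0.  0.5] res 0.32 world [ 0.2 -0.5]
```

Aligned within 0.5 mm. Lowering it in.

Emit:
{"api": "arm_command", "payload": {
  "targets": [
    [[0, 0, 0, 0, 0.2, -12, 255], [0, 0, 0, 0, 0.2, -24, 255], [0, 0, 0, 0, 0.2, -29, 255], [0, 0, 0, 0, 0.2, -31, 255], [0, 0, 0, 0, 0.2, -31, 255], [0, 0, 0, 0, 0.2, -31, 255]]
  ]
}}

```text
time: 17.55
tool_pos: [552.7, -146.3, 152.2]
ee_rot: [0.0, 0.986, 0.166, 0.0]
wrist_force: [-0.3, -0.2, -1.3]
grip_width: 61.2
gripper_force: 30.0
```

Emit:
{"api": "arm_command", "payload": {
  "targets": [
    [[0, 0, 0, 0, 0, -0.8, 255], [0, 0, 0, 0, 0, -1.3, 255], [0, 0, 0, 0, 0, -1.3, 255]]
  ]
}}

```text
time: 17.92
tool_pos: [552.5, -146.2, 150.6]
ee_rot: [0.0, 0.986, 0.166, 0.0]
wrist_force: [-0.3, 1.1, -0.5]
grip_width: 61.9
gripper_force: 30.0
```

Emit:
{"api": "arm_command", "payload": {
  "targets": [
    [[0, 0, 0, 0, 0, -0.6, 255], [0, 0, 0, 0, 0, -1.2, 255], [0, 0, 0, 0, 0, -1.2, 255]]
  ]
}}

```text
time: 18.3
tool_pos: [552.6, -146.2, 149.8]
ee_rot: [0.0, 0.986, 0.166, 0.0]
wrist_force: [-1.8, 1.2, 4.5]
grip_width: 61.6
gripper_force: 30.0
```

Emit:
{"api": "arm_command", "payload": {
  "targets": [
    [[0, 0, 0, 0, 0, 0.5, 255], [0, 0, 0, 0, 0, 0.5, 40], [0, 0, 0, 0, 0, 0.5, 0], [0, 0, 0, 0, 0, 0.5, 0], [0, 0, 0, 0, 0, 15, 0], [0, 0, 0, 0, 0, 55, 0], [0, 0, 0, 10, 50, 60, 0], [0, 0, 0, 25, 105, 60, 0]]
  ]
}}

```text
time: 19.3
tool_pos: [578.3, -41.1, 211.7]
ee_rot: [0.001, 0.986, 0.165, 0.001]
wrist_force: [1.0, -0.3, 0.1]
grip_width: 87.1
gripper_force: 0.0
```

Emit:
{"api": "arm_command", "payload": {
  "targets": [
    [[0, 0, 0, 0, 0, 0, 0], [0, 0, 0, 0, 0, 0, 0]]
  ]
}}

```text
time: 19.55
tool_pos: [577.6, -41.6, 210.0]
ee_rot: [0.0, 0.986, 0.166, 0.0]
wrist_force: [0.5, -0.4, 1.0]
grip_width: 87.1
gripper_force: 0.0
```

```bash
python3 - <<'E'
from h import *
s=bot.read_state(); print(s['time'],s['tool_pos'],s['wrist_force'],s['grip_width'])
w=cam('wrist');dish(w,'wrist',(553,-147),144)
im=w['image'].astype(int);m=((im[...,2]>90)&(im[...,1]<60)&(im[...,0]<60)).astype(np.uint8)
n,l,st,ce=cv2.connectedComponentsWithStats(m);k=1+np.argmax(st[1:,4]);print(st[k],ce[k])
P=np.array([ray(w,u,v,45)[:2] for v,u in np.argwhere(l==k)])
(c,sz,a)=cv2.minAreaRect(P.astype(np.float32));print('grip',c,sz,a)
C=np.cov(P.T);e,v=np.linalg.eigh(C);d=v[:,1]*np.sign(v[0,1]);print('axis',d,np.arctan2(d[1],d[0]))
print([ (x['score'],ray(w,x['at'][0]*560,x['at'][1]*420,42)) for x in bot.place_of('lever_grip','wrist')])
q=s['ee_rot'];print('tool x yaw',2*np.arctan2(q[2],q[1]))
cv2.imwrite('pics/k.png',w['image'])
E
```

```text
19.55 [577.56341158 -41.55337069 210.00985702] [ 0.46956889 -0.4384767   0.95630686] 87.09196251657356
dish_right 0.57 c [ 580.2 -137.4] r 9.8 res 2.4 5.6
dish_left 0.56 c [ 530.3 -138.4] r 13.5 res 4.0 11.2
dish_seated 0.53 c [ 587.4 -127.6] r 5.2 res 1.9 4.9
[246 131  15  68 885] [253.00451977 163.47231638]
grip (599.7171630859375, -10.375022888183594) (66.67997741699219, 14.305148124694824) 18.384319305419922
axis [0.95405623 0.29962761] 0.3043023111480025
[(0.89, array([603.42635892,  -7.68098402,  42.        ]))]
tool x yaw 0.3341145666781417
```

View pics/k.png

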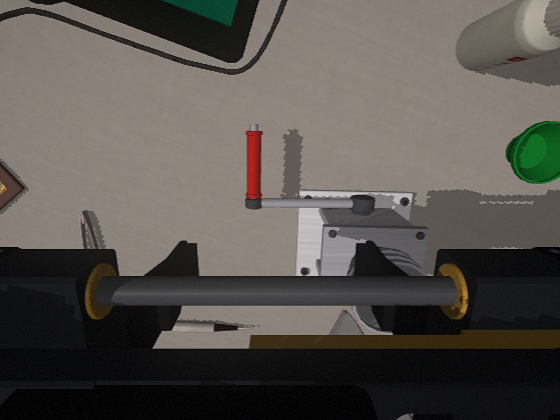

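The red grip (253,163) measures 66.7 x 14.3 mm, centre (599.7, -10.4), with its axis parallel to the tool x. The implied station centre is within 1.5 mm of the dish centre. Descending on the grip.

Emit:
{"api": "arm_command", "payload": {
  "targets": [
    [[0, 0, 0, 20, 25, -20, 0], [0, 0, 0, 27.5, 33, -60, 0], [0, 0, 0, 27.5, 33, -110, 0], [0, 0, 0, 27.5, 33, -150, 0], [0, 0, 0, 27.5, 33, -150, 0]]
  ]
}}

```text
time: 20.42
tool_pos: [602.5, -9.0, 56.4]
ee_rot: [-0.001, 0.986, 0.166, -0.003]
wrist_force: [-1.0, 0.4, 0.3]
grip_width: 87.4
gripper_force: 0.0
```

```bash
python3 - <<'E'
from h import *
s=bot.read_state(); print(s['time'],s['tool_pos'],s['wrist_force'])
for n in('top','scene'):
  c=cam(n);print(n);dish(c,n,(553,-147),144)
  u,v=proj(c,(553,-147,120)).astype(int)
  cv2.imwrite(f'pics/l_{n}.png',cv2.resize(c['image'][v-45:v+45,u-60:u+60],(400,300)))
w=cam('wrist')
cv2.imwrite('pics/l.png',np.vstack([np.hstack([cv2.imread('pics/l_top.png'),cv2.imread('pics/l_scene.png')]),np.hstack([cv2.resize(w['image'],(400,300))]*2)]))
E
```

```text
20.425 [602.48219599  -8.98151607  56.41970268] [-0.98059771  0.35862462  0.27311975]
top
dish_left 0.8 c [ 553.3 -145. ] r 29.7 res 0.6 1.8
scene
dish_right 0.54 c [ 521.5 -125.3] r 5.5 res 0.8 1.3
dish_right 0.52 c [ 541.4 -182.9] r 16.8 res 3.8 12.8
dish_left 0.82 c [ 548.6 -154.3] r 31.7 res 1.6 4.0
```

View pics/l.png

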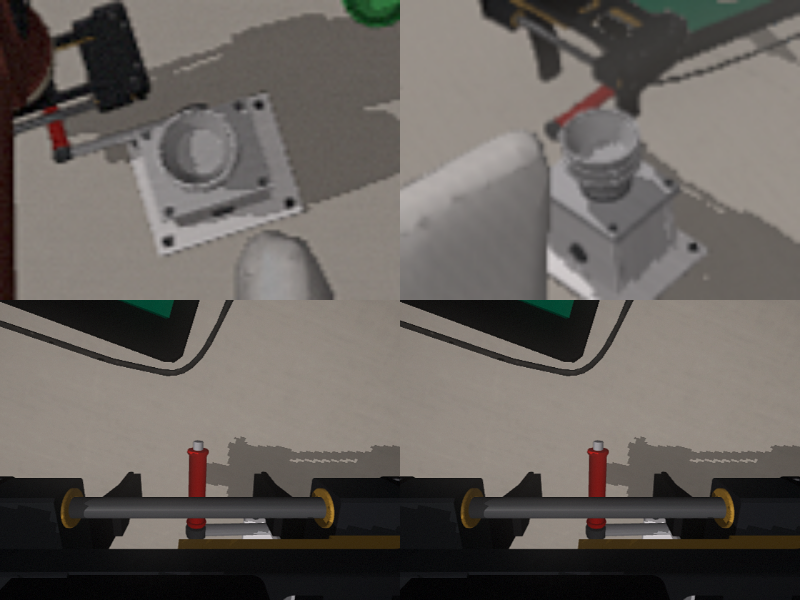

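The scene crop shows three evenly spaced rims standing upright on the seat. The wrist view has the red grip centred between the fingers. Closing on it.

Emit:
{"api": "arm_command", "payload": {
  "targets": [
    [[0, 0, 0, 0.5, 0, -15, 0], [0, 0, 0, 0.5, 0, -25, 0], [0, 0, 0, 0.5, 0, -25, 120], [0, 0, 0, 0.5, 0, -25, 255], [0, 0, 0, 0.5, 0, -25, 255], [0, 0, 0, 0.5, 0, -25, 255], [0, 0, 0, 0.5, 0, -25, 255]]
  ]
}}

```text
time: 21.75
tool_pos: [605.6, -8.2, 34.5]
ee_rot: [0.0, 0.986, 0.166, 0.0]
wrist_force: [0.2, 0.8, -0.0]
grip_width: 44.8
gripper_force: 0.0
```

```bash
python3 - <<'E'
import numpy as np
t=.318;ex=np.array([np.sin(t),-np.cos(t),0])
f=lambda a:-115*np.cos(a+.0708)*ex+np.array([0,0,115*np.sin(a+.0708)])
for a in np.r_[np.arange(0.06,1.5,.08),1.5]: print(round(a,2),(f(a)-f(0)).round(1).tolist())
E
```

```text
0.06 [0.2, -0.7, 6.9]
0.14 [0.7, -2.1, 15.9]
0.22 [1.4, -4.3, 24.8]
0.3 [2.4, -7.2, 33.5]
0.38 [3.5, -10.6, 42.0]
0.46 [4.9, -14.8, 50.1]
0.54 [6.4, -19.5, 57.8]
0.62 [8.2, -24.8, 65.1]
0.7 [10.1, -30.6, 72.0]
0.78 [12.2, -36.9, 78.3]
0.86 [14.4, -43.7, 84.1]
0.94 [16.8, -50.9, 89.3]
1.02 [19.3, -58.5, 93.9]
1.1 [21.9, -66.4, 97.8]
1.18 [24.6, -74.6, 101.0]
1.26 [27.3, -83.0, 103.6]
1.34 [30.1, -91.6, 105.4]
1.42 [33.0, -100.2, 106.5]
1.5 [35.9, -109.0, 106.9]
```

Fingers are still closing.

Emit:
{"api": "arm_command", "payload": {
  "targets": [
    [[0, 0, 0, 0, 0, 0, 255], [0, 0, 0, 0, 0, 0, 255], [0, 0, 0, 0, 0, 0, 255], [0, 0, 0, 0, 0, 0, 255]]
  ]
}}

```text
time: 22.25
tool_pos: [605.4, -8.2, 34.3]
ee_rot: [-0.0, 0.986, 0.166, -0.0]
wrist_force: [0.1, -0.2, -0.8]
grip_width: 12.7
gripper_force: 30.0
```

Emit:
{"api": "arm_command", "payload": {
  "targets": [
    [[0, 0, 0, 0.2, -0.7, 7, 255], [0, 0, 0, 0.7, -2, 16, 255], [0, 0, 0, 1.4, -4.3, 25, 255], [0, 0, 0, 2.4, -7.2, 33.5, 255], [0, 0, 0, 3.5, -10.6, 42, 255], [0, 0, 0, 4.9, -14.8, 50, 255], [0, 0, 0, 6.4, -19.5, 58, 255], [0, 0, 0, 8.2, -24.8, 65, 255]]
  ]
}}

```text
time: 23.25
tool_pos: [613.4, -33.0, 99.8]
ee_rot: [-0.0, 0.986, 0.166, -0.0]
wrist_force: [-1.9, 2.9, -3.9]
grip_width: 12.8
gripper_force: 30.0
```

Emit:
{"api": "arm_command", "payload": {
  "targets": [
    [[0, 0, 0, 1.9, -5.8, 7, 255], [0, 0, 0, 4, -12, 13.3, 255], [0, 0, 0, 6.2, -19, 19, 255], [0, 0, 0, 8.6, -26, 24.3, 255], [0, 0, 0, 11, -33.7, 29, 255], [0, 0, 0, 13.7, -41.6, 32.8, 255], [0, 0, 0, 16.4, -50, 36, 255], [0, 0, 0, 19, -58, 38.6, 255]]
  ]
}}

```text
time: 24.25
tool_pos: [632.2, -91.2, 138.2]
ee_rot: [-0.0, 0.986, 0.166, -0.001]
wrist_force: [-5.8, 3.8, -2.3]
grip_width: 13.1
gripper_force: 30.0
```

Emit:
{"api": "arm_command", "payload": {
  "targets": [
    [[0, 0, 0, 1.5, -4.5, 1.2, 255], [0, 0, 0, 2.9, -8.6, 2, 255], [0, 0, 0, 4.5, -13, 2.7, 255], [0, 0, 0, 5.8, -17.3, 3.1, 255], [0, 0, 0, 7.3, -22, 3.3, 255], [0, 0, 0, 8.6, -26, 3.4, 255], [0, 0, 0, 8.6, -26, 3.4, 255], [0, 0, 0, 8.6, -26, 3.4, 255]]
  ]
}}

```text
time: 25.25
tool_pos: [640.7, -117.7, 141.5]
ee_rot: [0.0, 0.986, 0.166, -0.001]
wrist_force: [-4.9, 3.3, -1.9]
grip_width: 13.2
gripper_force: 30.0
```

```bash
python3 - <<'E'
from h import *
s=bot.read_state(); print(s['time'],s['tool_pos'],s['wrist_force'],s['grip_width'])
for n in('top','scene'):
  c=cam(n);print(n);dish(c,n,(553,-147),156)
  u,v=proj(c,(553,-147,125)).astype(int);u0,v0=max(u-60,0),max(v-45,0)
  cv2.imwrite(f'pics/m_{n}.png',cv2.resize(c['image'][v0:v0+90,u0:u0+120],(400,300)))
w=cam('wrist')
im=w['image'].astype(int);m=((im[...,2]>90)&(im[...,1]<60)&(im[...,0]<60)).astype(np.uint8)
n,l,st,ce=cv2.connectedComponentsWithStats(m);k=1+np.argmax(st[1:,4])
P=np.array([ray(w,u,v,152)[:2] for v,u in np.argwhere(l==k)])
print(st[k],cv2.minAreaRect(P.astype(np.float32)))
cv2.imwrite('pics/m.png',np.hstack([cv2.imread('pics/m_top.png'),cv2.imread('pics/m_scene.png')]))
E
```

```text
25.25 [ 640.69194653 -117.68368184  141.53107101] [-4.92842384  3.3028817  -1.90285649] 13.16552921416398
top
dish_left 0.8 c [ 553.2 -143.9] r 31.3 res 0.9 2.2
scene
dish_left 0.82 c [ 547.6 -151.5] r 32.2 res 1.5 3.8
[ 260  222   35   54 1338] ((654.7321166992188, -112.82176208496094), (27.023330688476562, 15.963310241699219), 13.109946250915527)
```

View pics/m.png

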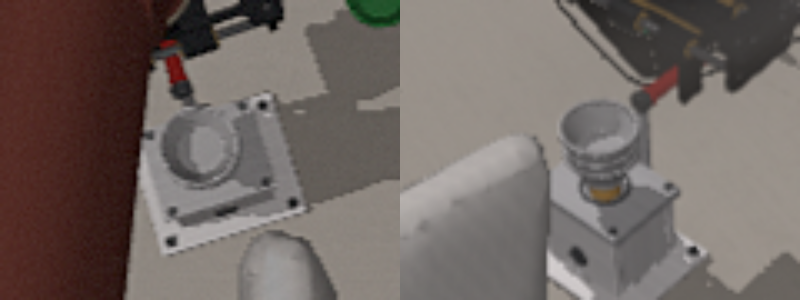

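The stack is lifted, with the brass pedestal visible under an upright stack of three. The grip has travelled 115 mm sideways and 107 mm up, so the lever is upright.

```bash
python3 -c "
from plant import bot
print(bot.sign_off())"
```

```text
the job is handed in; nothing more can be done
None
```

Both loose dishes are nested in the seated one, and the job is handed in with the arm still holding the lever upright and the stack lifted off its seat on the pedestal; hand-in returned no verdict.

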